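# Set a pipe-threading die head to size and clamp it

## Task

With the fingertips, push the die head's throw-out lever around until the index line on its ring points straight at the long line of the size bar; then push the small clamp lever round against its far stop pin to lock the setting. Only push the two levers, do not take them between the fingers, and leave the fittings and tools on the bench where they are.

Things in the scene. Friction and masses are not known exactly. Their poses are not given: they have to be found in the camera images.
- die_head: Quick-opening pipe-threading die head, a round grey casting 224 mm across and 38 mm high lying flat on the bench (fixed, too heavy to slide) with its four dies facing up. On it turns a steel cam ring, 172 mm across, top at z = 52 mm. Origin: on the ring's axis (vertical), at bench level. The head's position and yaw change.
- cam_ring (a joint): Turning angle of the cam ring about the head's axis, in rad: 0 at the open stop, growing as the ring turns CLOCKWISE seen from above, up to a stop at 1.05. It starts near open, before the mark, and always needs 0.35 to 0.8 rad of clockwise turning. Dry friction, about 0.45 N m (some 3 N at the lever's grip): it stays where it is left and does not spring back.
- lever (a point): Throw-out lever: a straight bar with a round black grip, fixed radially to the cam ring and turning with it. This point lies on the axis of the grip, half-way along it, 150 mm from the head's axis and 58 mm above the bench; its x axis points outward along the lever, z up. The grip is 73 mm long (radius 114 to 187 mm from the head's axis) and about 20 mm thick (z 48 to 68 mm); open bench lies beneath it, outside the casting.
- index (a point): Outer end of the single black index line (28 mm long, 4 mm wide, radial) on top of the cam ring, 88 mm from the head's axis, at z = 52 mm. It turns with the ring and lies 96 degrees clockwise of the lever, seen from above.
- mark (a point): Inner end of the target line, 88 mm from the head's axis, at z = 49 mm, on the size bar: an arc-shaped aluminium plate screwed to the casting just outside the ring, with five black radial lines 4 mm wide, 9 degrees apart. The LONG middle one (19 mm) is the target, the others are 7 mm. The bar stays put as the ring turns; its place around the ring differs a little from case to case.
- clamp (a joint): Swing angle of the small clamp lever, in rad: 0 slack (against one stop pin), growing as it is pushed CLOCKWISE seen from above, 1.396 tight, against the far stop pin. It starts slack, below 0.25. Friction about 0.16 N m (some 3 N at 58 mm); stays where it is left.
- clamp_pivot (a point): Vertical pivot axis of the clamp lever, on a round boss (60 mm across, 40 mm high) on the right-hand edge of the casting, at z = 55 mm. It lies 114 mm from the head's axis. The two stop pins (7 mm thick) stand on the boss 25 mm from the pivot, up to z = 64 mm.
- clamp_arm (a point): Arm of the clamp lever, a round bar 11 mm thick at z 48 to 60 mm with a black ball (20 mm) at its end, 78 mm from the pivot. This point lies on the bar's axis, 58 mm from the pivot, 54 mm above the bench; x points outward along the arm, z up. Open bench lies beneath it there, outside the boss.
- coupling: Bystander: dark pipe coupling standing upright, 38 mm across, 42 mm high, beside the head; origin at its foot. Leave alone.
- nipple: Bystander: short threaded pipe nipple standing upright, 29 mm across, 70 mm high, on the robot's side of the head; origin at its foot. Leave alone.
- tee: Bystander: dark pipe tee lying flat, 70 mm long, 38 mm high, off the clamp's side of the head; origin at its underside. Leave alone.
- screwdriver: Bystander: screwdriver lying on the bench to the right. Leave alone.
- wrench: Bystander: spanner lying on the bench to the left. Leave alone.
- brush: Bystander: brush lying on the bench to the left. Leave alone.
- oil_can: Bystander: steel oil can with a thin spout, 72 mm across, 160 mm high, on the right. Leave alone.

How it is judged:
By the outcome, as a careful person would: the job done as asked, in the order asked, and still so for the second after the job is handed in, with the robot touching nothing.
It also fails if it takes over 51 s, if anything falls off the work surface, if the arm or the gripper's body presses on something with over 40 N, if the wrist force passes 120 N, or if a joint passes its speed limit or range.

## Robot

A 6-joint arm with a two-finger parallel gripper is mounted at the origin on the work surface. World frame = base frame: x ahead of the robot, y to its left, z up, the work surface at z = 0. Lengths are in m, angles in degrees, forces in N, time in s.
With the tool pointing down it reaches from about 0.325 to 0.875 m from the base axis. Payload 4.4 kg.
Tool frame: the origin (TCP) lies midway between the tips of the shut fingers; the grasp point (between the pads) lies 19 mm behind it; x points along the fingers, z is the direction in which the jaws open and shut, and the axes are right-handed (so a half turn about x gives the same grasp; the last joint's range is limited). The gripper opens to 85 mm and grips with 20 to 120 N. Pads are 22 mm wide; open, the fingers measure 114 mm over their backs; the gripper's body (76 mm by 85 mm) begins 54 mm behind the grasp point. The pads swing forward as they close: fully open they stand 13 mm farther back than shut.
Start: joints at [-84.483, 11.837, 88.321, -0, 79.842, -8.623], TCP at [0.14, -0.558, 0.231] pointing down, gripper open.
Joint ranges: [-156.59, 156.59], [-49.26, 127.26], [12.9, 141.05], [-63.56, 243.56], [4.71, 150.69], [-161.64, 161.64]. Speed limits (degrees/s): [159.86, 159.86, 180, 180, 180, 180].

## Interface

Orientations are given as [roll, pitch, yaw] about the fixed x, y, z axes, in that order (R = Rz(yaw) Ry(pitch) Rx(roll)).
In Python, from bench import robot gives the robot as it stands. The module is installed in compiled form; this text tells all that it offers.
- The arm moves only by the tool apply_moves, never from a script. Its argument "moves" is a list of rows, each a list of 3 entries, a list of its own where there are three numbers: the shift along the tool's x, y, z in units of 0.5 m (1.0 is 0.5 m), then the turn, a rotation vector about the tool's x, y, z in units of 45 degrees (1.0 is 45 degrees), then the finger opening in mm, from 0 to 85.4. In form: [[[tx, ty, tz], [rx, ry, rz], grip], ...]. A call has 1 to 12 rows; each row is the pose to reach, as a shift and turn from the pose measured when the call began, along the tool's axes at that moment; what a row does not reach only later rows make up. A row lasts 1/12 s, in which the tool goes at most 41.7 mm and 7.16 degrees, less where a joint would pass 70% of its speed; a pose out of reach is approached as far as the arm can. A call with a number of a shift or a turn outside -1 to 1 is refused whole. A call with a gripper value outside its range is refused whole. The fingers move at their own pace and stop on an object; "force" is the grip in N (left out, the last holds). Time passes only in rows, so rows that repeat a pose let the fingers close. It gives the time, the measured TCP pose, the force and the opening at its end, in the units of the state.
- robot.observe(): the state, without advancing time (a new reading comes with each control period).
- robot.get_image(name): name is "scene" or "top"; returns a dict with "color" (384x512x3 uint8, blue, green, red), "camera_matrix" (3x3 intrinsics, pixels), "dist" ([k1, k2, p1, p2, k3] as OpenCV has them; the pictures are not rectified), "R" (3x3) and "t" (3): a world point X has camera coordinates R X + t. Camera axes: x right, y down, z forward; pixel columns grow to the right and rows downward; lengths in m; the calibration is good to about 2 mm. A picture is of the moment at which its call begins. There is no depth.
- robot.sign_off(): hands the job in, once; it reports no verdict.
Trained networks look in a picture, given as the dict that the camera call returned (one of the last four; its "shot" number tells which), for a name from the list of things; names that differ only in an ending like _2 or _b are one class to them, and where a whole thing is asked for, a point or a joint stands for the part that bears it (a point fixed in the world has none). Each returns a list of dicts, best first, with "confidence" (0 to 1); they miss things now and then, are a little off and sometimes report something else, mostly with a low value. They report only what shows in the picture. A call takes as long as a camera call.
- robot.silhouettes(picture, target): "region" (384x512 bool, what is visible of it) and "box" ([left, top, width, height] in pixels, round what is visible of it).
The state is a dict: "time_s": time; "qpos": joint angles; "joint_vel": joint speeds; "tau": joint torques, N m; "eef_pos": TCP position; "ee_rot": TCP orientation; "ft_force": force on the tool from outside, world axes, zero at the start; "ft_torque": the same for the moment, N m; "width": finger opening in m.
Only numpy, scipy, OpenCV 4.12 (cv2) and the standard library are available. Lean on these libraries where they do the work, as an engineer would, in place of code of your own. Each camera call takes 0.05 s, during which the arm holds its last target.

## Working session

There is one attempt and no reset: what is moved stays moved. The work goes in short steps, Python scripts to look and compute and a tool call to move; the robot and the scene stay as the last step left them, time stands still between calls to the robot, and variables do not carry over. Pictures are saved under pics/ and viewed, and the job is handed in when it is done.

Besides the shell and the picture viewer there is one more tool, called after "Call:" as a command line: name --argument value ..., lists and objects as JSON in quotes. apply_moves: Moves the arm, as the interface text tells. Shifts and turns lie within -1 to 1; 1 stands for 0.5 m of shift or 45 degrees of turn. Its arguments: {"type":"object","properties":{"moves":{"type":"array"},"force":{"type":"number"}},"required":["moves"]}

```bash
mkdir -p pics; ls; python3 - <<'E'
from bench import robot
import cv2,pickle
s=robot.observe(); print({k:s[k] for k in('time_s','eef_pos','ee_rot','width','ft_force')})
for n in('scene','top'):
    p=robot.get_image(n); cv2.imwrite(f'pics/{n}0.png',cv2.resize(p['color'],(800,600),interpolation=cv2.INTER_CUBIC)); pickle.dump(p,open(n+'0.pkl','wb'))
    print(n,p['camera_matrix'],p['dist'],p['R'],p['t'])
    for t in ['die_head','cam_ring','lever','clamp','index','mark']:
        try:
            for r in robot.silhouettes(p,t)[:2]: print(t,r['confidence'],r['box'])
        except Exception as e: print(t,e)
E
```

```text
pics
{'time_s': 0.0, 'eef_pos': array([ 0.14037708, -0.55681938,  0.23011517]), 'ee_rot': array([171.09449425,  89.86802066,  95.23366918]), 'width': 0.08549015229033623, 'ft_force': array([ 0.86746224,  0.16458209, -0.7004095 ])}
scene [[359.45430837   0.         256.70919639]
 [  0.         359.45430837 195.22574102]
 [  0.           0.           1.        ]] [-0.0194265  0.         0.         0.         0.       ] [[-5.08519684e-01  8.61050330e-01 -2.45306999e-04]
 [ 6.38120577e-01  3.76670373e-01 -6.71506932e-01]
 [-5.78108865e-01 -3.41631028e-01 -7.40998233e-01]] [ 0.2985991  -0.33174307  1.50717522]
die_head 0.69 [188.0, 170.9, 100.5, 59.9]
cam_ring 0.63 [206.9, 173.7, 84.0, 42.6]
lever 0.66 [210.2, 171.4, 79.3, 43.4]
lever 0.49 [386.7, 223.3, 45.0, 31.8]
clamp 0.55 [208.3, 174.3, 82.8, 40.4]
index 0.85 [210.4, 171.2, 79.1, 43.7]
index 0.58 [188.3, 170.2, 27.3, 6.5]
mark 0.68 [212.0, 205.9, 35.8, 17.4]
top [[384.45450331   0.         254.18895896]
 [  0.         384.45450331 191.2939634 ]
 [  0.           0.           1.        ]] [-0.05726902  0.          0.          0.          0.        ] [[ 0.01932232 -0.99954519  0.02315298]
 [-0.99308201 -0.02186971 -0.1153683 ]
 [ 0.11582218 -0.02076362 -0.99305292]] [0.00219099 0.59352013 1.35264587]
die_head 0.95 [242.2, 166.6, 90.7, 66.1]
cam_ring 0.91 [244.4, 163.8, 56.4, 69.4]
cam_ring 0.65 [116.8, 205.3, 29.9, 47.0]
lever 0.62 [243.8, 166.8, 57.1, 61.2]
clamp 0.59 [306.3, 184.7, 24.8, 16.3]
clamp 0.5 [243.0, 164.4, 58.5, 71.6]
index 0.92 [241.4, 169.4, 60.8, 64.1]
mark 0.78 [254.5, 162.7, 30.3, 13.8]
```

View pics/scene0.png

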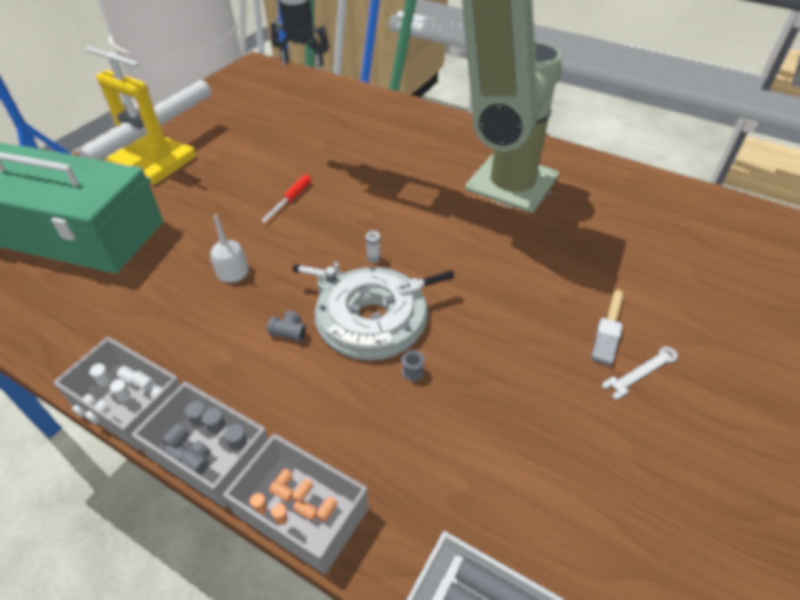

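View pics/top0.png

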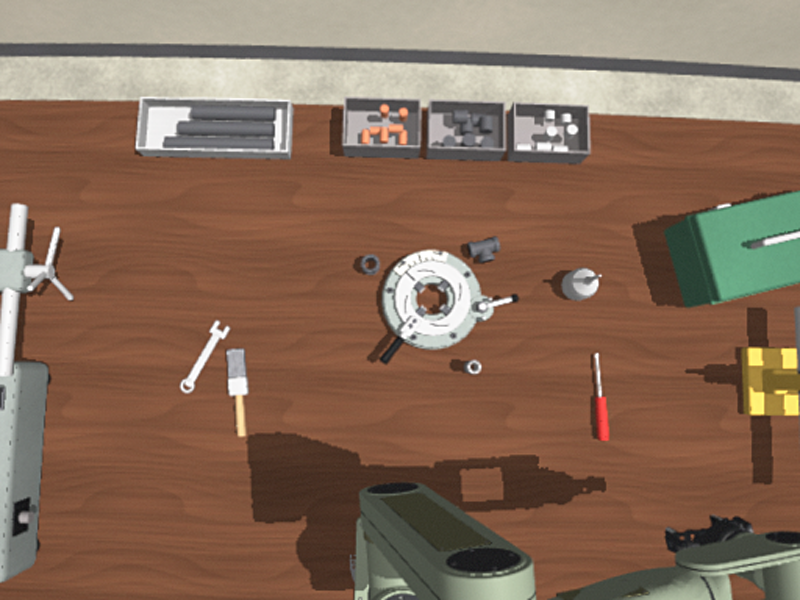

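```bash
python3 - <<'E'
import cv2,pickle
p=pickle.load(open('top0.pkl','rb'))['color']; cv2.imwrite('pics/top0z.png',cv2.resize(p[140:260,210:370],(800,600),interpolation=cv2.INTER_CUBIC))
p=pickle.load(open('scene0.pkl','rb'))['color']; cv2.imwrite('pics/scene0z.png',cv2.resize(p[140:260,160:320],(800,600),interpolation=cv2.INTER_CUBIC))
E
```

```text
(no output)
```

View pics/top0z.png

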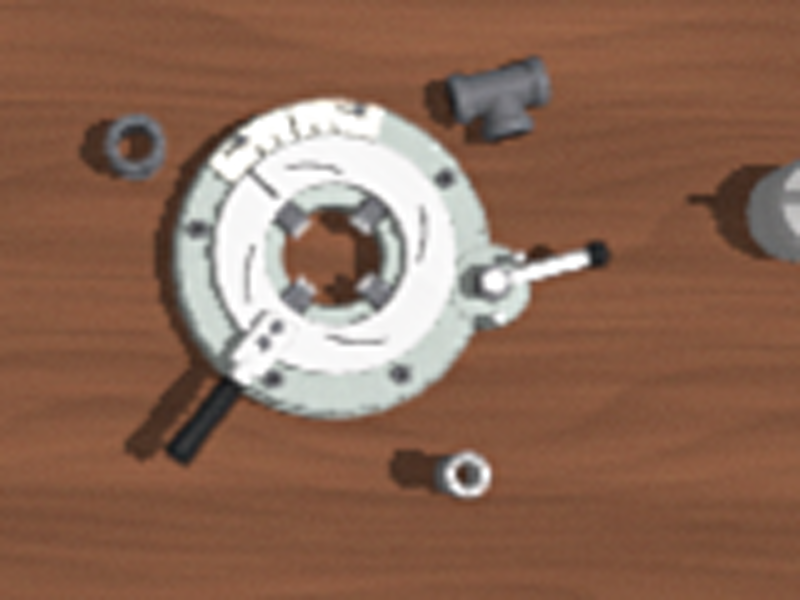

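View pics/scene0z.png

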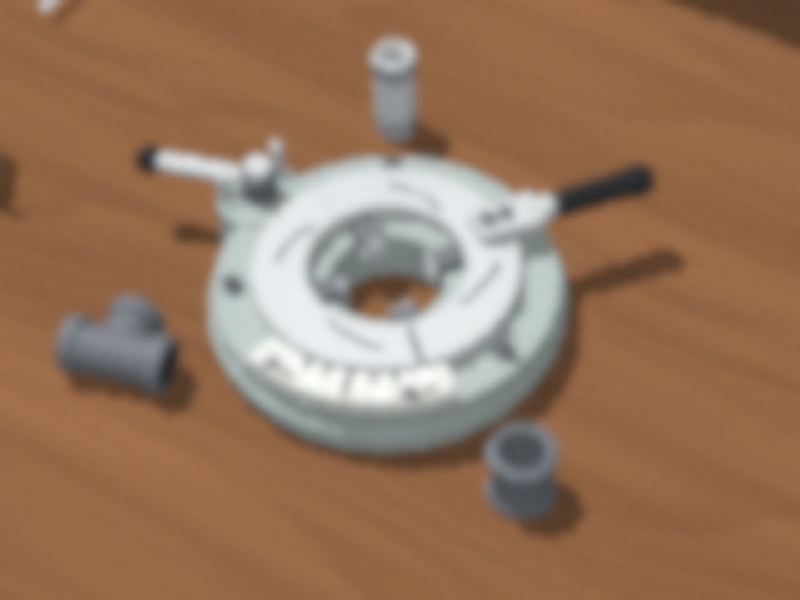

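```bash
cat > h.py <<'E'
import numpy as np,cv2,pickle
from scipy.ndimage import map_coordinates
from scipy.optimize import minimize
def proj(p,X):
    X=np.asarray(X,float).reshape(-1,3)
    return cv2.projectPoints(X,cv2.Rodrigues(p['R'])[0],p['t'],p['camera_matrix'],p['dist'])[0].reshape(-1,2)
def samp(g,uv): return map_coordinates(g,[uv[:,1],uv[:,0]],order=3,mode='nearest')
def unproj(p,uv,z):
    n=cv2.undistortPoints(np.array(uv,float).reshape(-1,1,2),p['camera_matrix'],p['dist']).reshape(-1,2)
    d=np.c_[n,np.ones(len(n))]@p['R']; c=-p['R'].T@p['t']
    return c+d*((z-c[2])/d[:,2])[:,None]
def polar(p,g,c,z,r,th): # rows r, cols th(world angle rad)
    R,T=np.meshgrid(r,th,indexing='ij')
    X=np.c_[(c[0]+R*np.cos(T)).ravel(),(c[1]+R*np.sin(T)).ravel(),np.full(R.size,z)]
    return samp(g,proj(p,X)).reshape(R.shape)
def gray(p): return cv2.cvtColor(p['color'],cv2.COLOR_BGR2GRAY).astype(float)
E
python3 - <<'E'
from h import *
for n in('top','scene'):
    p=pickle.load(open(n+'0.pkl','rb')); g=gray(p); b=p['color'].astype(float)
    c0=unproj(p,[[210+335/5,140+258/5]] if n=='top' else [[160+385/5,140+270/5]],.05)[0]; print(n,c0)
    th=np.radians(np.arange(0,360,3))
    # casting top outer edge vs wood: use blue channel (wood low)
    B=b[:,:,0]
    def f(c,r,z,img,d=.004):
        P=polar(p,img,c,z,[r-d,r+d],th); return np.median(P[1]-P[0]) if 0 else -np.mean(np.clip(P[0]-P[1],0,80))
    for r,z,img in((.112,.038,B),(.086,.052,B)):
        best=min(((f(c0[:2]+[i*.001,j*.001],r,z,img),i,j) for i in range(-15,16) for j in range(-15,16)))
        s=minimize(f,c0[:2]+np.array(best[1:])*.001,args=(r,z,img),method='Nelder-Mead',options=dict(initial_simplex=c0[:2]+np.array(best[1:])*.001+np.array([[0,0],[.002,0],[0,.002]])))
        print(r,s.x,s.fun)
E
```

```text
top [ 0.59221462 -0.06671834  0.05      ]
0.112 [ 0.59614427 -0.06374966] -72.72809165806345
0.086 [ 0.59599338 -0.06620755] -49.42580353876759
scene [ 0.60360881 -0.06306225  0.05      ]
0.112 [ 0.59588052 -0.06795552] -52.55229425125819
0.086 [ 0.59677666 -0.06807123] -35.14569661103507
```

```bash
cat >> h.py <<'E'
def unw(p,c,name):
    th=np.radians(np.arange(-180,180,.5)); r=np.arange(.04,.2,.0005)
    P=polar(p,gray(p),c,.052,r,th)
    cv2.imwrite(name,cv2.resize(P.clip(0,255).astype(np.uint8),(800,320*600//600)))
def dark(p,c,z,r,lo,hi):
    """profile of mean darkness along radii r over angles"""
    a=np.arange(lo,hi,.25); P=polar(p,gray(p),c,z,r,np.radians(a)).mean(0); return a,P
E
python3 - <<'E'
from h import *
for n,c in(('top',(.596,-.066)),('scene',(.5965,-.068))):
    p=pickle.load(open(n+'0.pkl','rb')); unw(p,c,f'pics/unw_{n}0.png')
    for nm,z,r in(('index',.052,np.arange(.064,.084,.002)),('bar outer',.049,np.arange(.097,.106,.001)),('bar inner',.049,np.arange(.089,.095,.001))):
        a,P=dark(p,c,z,r,-60,120); print(n,nm); 
        from scipy.signal import find_peaks
        pk,pr=find_peaks(-P,prominence=6)
        print([(a[i],round(P[i]),round(q)) for i,q in zip(pk,pr['prominences'])])
E
```

```text
top index
[(np.float64(14.0), 231, 17), (np.float64(47.0), 134, 118), (np.float64(107.5), 231, 8)]
top bar outer
[(np.float64(-53.75), 109, 106), (np.float64(-20.5), 209, 7), (np.float64(-8.25), 203, 53), (np.float64(19.0), 164, 94), (np.float64(28.5), 247, 9), (np.float64(40.75), 219, 38), (np.float64(57.25), 151, 63), (np.float64(80.0), 78, 140), (np.float64(92.0), 208, 6)]
top bar inner
[(np.float64(-52.75), 106, 111), (np.float64(1.25), 201, 48), (np.float64(10.5), 185, 64), (np.float64(19.0), 177, 74), (np.float64(28.0), 186, 60), (np.float64(36.75), 157, 87), (np.float64(46.5), 233, 9), (np.float64(57.5), 143, 40), (np.float64(69.75), 140, 41), (np.float64(79.75), 118, 68), (np.float64(88.75), 126, 37), (np.float64(104.75), 145, 31), (np.float64(115.25), 168, 12)]
scene index
[(np.float64(22.0), 223, 12), (np.float64(46.5), 192, 42), (np.float64(113.0), 217, 6)]
scene bar outer
[(np.float64(-49.0), 130, 68), (np.float64(-8.75), 214, 27), (np.float64(10.5), 241, 8), (np.float64(18.75), 206, 44), (np.float64(27.5), 240, 10), (np.float64(39.75), 216, 28), (np.float64(63.25), 170, 13), (np.float64(76.75), 118, 82)]
scene bar inner
[(np.float64(-47.25), 162, 42), (np.float64(-22.5), 197, 7), (np.float64(1.5), 199, 29), (np.float64(9.75), 203, 18), (np.float64(18.75), 195, 39), (np.float64(27.75), 204, 20), (np.float64(36.0), 201, 26), (np.float64(81.75), 141, 52), (np.float64(95.5), 150, 7)]
```

View pics/unw_top0.png

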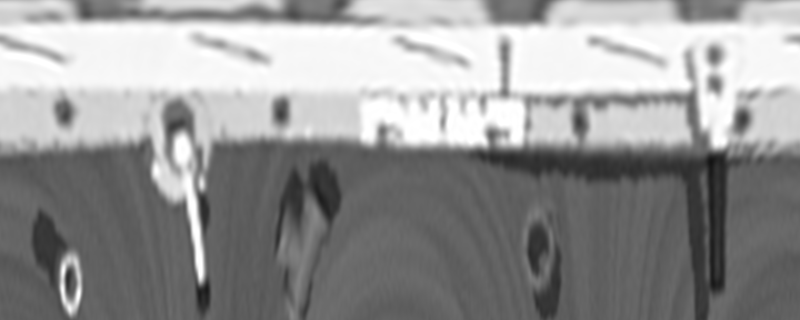

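View pics/unw_scene0.png

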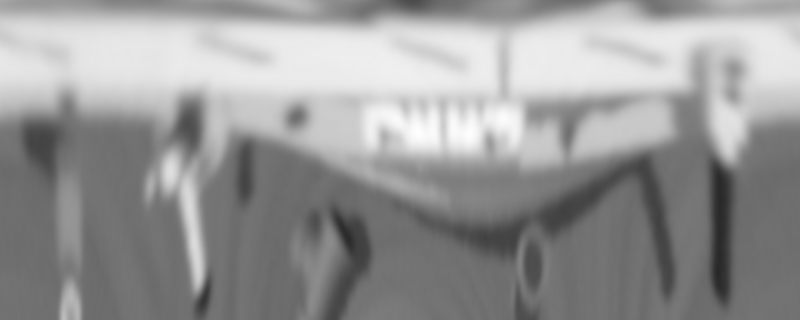

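```bash
cat >> h.py <<'E'
from scipy.spatial.transform import Rotation as Ro
def Rt(s): return Ro.from_euler('xyz',s['ee_rot'],degrees=True).as_matrix()
def down(psi):
    """tool pointing down, tool y at world angle psi deg"""
    q=np.radians(psi); x=np.array([0,0,-1.]); y=np.array([np.cos(q),np.sin(q),0]); return np.c_[x,y,np.cross(x,y)]
def delta(s,pos,psi):
    R=Rt(s); t=R.T@(np.array(pos)-s['eef_pos'])/.5; w=Ro.from_matrix(R.T@down(psi)).as_rotvec(degrees=True)/45
    print('pos',np.round(pos,4),'psi',psi,'->',np.round(t,3).tolist(),np.round(w,3).tolist())
E
python3 - <<'E'
from h import *
from bench import robot
s=robot.observe(); R=Rt(s); print(np.round(R,3), 'tool y angle',np.degrees(np.arctan2(R[1,1],R[0,1])), s['qpos'])
pt=pickle.load(open('top0.pkl','rb')); ps=pickle.load(open('scene0.pkl','rb'))
Z=lambda l:[[210+a/5,140+b/5] for a,b in l]
W=lambda l:[[160+a/5,140+b/5] for a,b in l]
print('top pivot,ball',unproj(pt,Z([(492,282),(597,253)]),.055))
print('scene pivot,ball',unproj(ps,W([(257,172),(147,157)]),.055))
print('nipple top',unproj(pt,Z([(466,474)]),.07),'coupling',unproj(pt,Z([(134,146)]),.042),'tee',unproj(pt,Z([(458,100),(540,80),(508,130)]),.03))
for i in (1,-1): delta(s,(.45,-.03,.15),38+90*0 if i>0 else -142)
E
```

```text
[[ 0.     0.97   0.244]
 [-0.     0.244 -0.97 ]
 [-1.    -0.     0.   ]] tool y angle 14.140367434346679 [-8.44840381e+01  1.18340903e+01  8.83180809e+01  1.47156547e-04
  7.98425476e+01 -8.62443150e+00]
top pivot,ball [[ 0.5768761  -0.1786692   0.055     ]
 [ 0.59936409 -0.25420977  0.055     ]]
scene pivot,ball [[ 0.57630137 -0.18145527  0.055     ]
 [ 0.60208987 -0.25342436  0.055     ]]
nipple top [[ 0.44035743 -0.15853475  0.07      ]] coupling [[0.67132892 0.07892691 0.042     ]] tee [[ 0.71324679 -0.15734758  0.03      ]
 [ 0.72975905 -0.21794358  0.03      ]
 [ 0.69180545 -0.19426849  0.03      ]]
pos [ 0.45 -0.03  0.15] psi 38 -> [0.163, 0.858, -0.872] [-0.53, 0.0, 0.0]
pos [ 0.45 -0.03  0.15] psi -142 -> [0.163, 0.858, -0.872] [3.47, 0.0, -0.0]
```

```bash
python3 - <<'E'
from h import *
from bench import robot
s=robot.observe(); delta(s,(.446,-.015,.12),52.8)
E
```

```text
pos [ 0.446 -0.015  0.12 ] psi 52.8 -> [0.223, 0.858, -0.903] [-0.859, 0.0, 0.0]
```

Call:
apply_moves --moves '[[[0.22,0.858,-0.903],[-0.859,0,0],0],[[0.22,0.858,-0.903],[-0.859,0,0],0],[[0.22,0.858,-0.903],[-0.859,0,0],0],[[0.22,0.858,-0.903],[-0.859,0,0],0],[[0.22,0.858,-0.903],[-0.859,0,0],0],[[0.22,0.858,-0.903],[-0.859,0,0],0],[[0.22,0.858,-0.903],[-0.859,0,0],0],[[0.22,0.858,-0.903],[-0.859,0,0],0],[[0.22,0.858,-0.903],[-0.859,0,0],0],[[0.22,0.858,-0.903],[-0.859,0,0],0],[[0.22,0.858,-0.903],[-0.859,0,0],0],[[0.22,0.858,-0.903],[-0.859,0,0],0]]'

```text
time_s: 1.7
eef_pos: [0.383, -0.1269, 0.1445]
ee_rot: [4.2, 89.9, -33.0]
ft_force: [1.0, -1.1, -0.0]
width: -0.0001
```

```bash
python3 - <<'E'
from h import *
from bench import robot
s=robot.observe(); print(s['eef_pos'],s['width']);delta(s,(.446,-.015,.12),52.8);delta(s,(.446,-.015,.035),52.8)
E
```

```text
[ 0.38297471 -0.12687879  0.14454556] -0.00012886128207932452
pos [ 0.446 -0.015  0.12 ] psi 52.8 -> [0.049, 0.254, -0.035] [-0.0, 0.002, -0.0]
pos [ 0.446 -0.015  0.035] psi 52.8 -> [0.219, 0.254, -0.035] [-0.0, 0.002, -0.0]
```

Call:
apply_moves --moves '[[[0.05,0.254,-0.035],[0,0,0],0],[[0.05,0.254,-0.035],[0,0,0],0],[[0.05,0.254,-0.035],[0,0,0],0],[[0.05,0.254,-0.035],[0,0,0],0],[[0.1,0.254,-0.035],[0,0,0],0],[[0.15,0.254,-0.035],[0,0,0],0],[[0.2,0.254,-0.035],[0,0,0],0],[[0.219,0.254,-0.035],[0,0,0],0],[[0.219,0.254,-0.035],[0,0,0],0]]'

```text
time_s: 2.45
eef_pos: [0.4434, -0.0151, 0.0328]
ee_rot: [-146.1, 89.7, 176.6]
ft_force: [-0.3, -0.1, 0.6]
width: -0.0003
```

```bash
cat > look.py <<'E'
from h import *
from bench import robot
import sys
from scipy.signal import find_peaks
k=sys.argv[1]
s=robot.observe(); print(s['time_s'],s['eef_pos'],s['ft_force'],s['width'])
for n,c,o,m in(('top',(.596,-.066),(210,140),(19.1)),('scene',(.5965,-.068),(160,140),18.75)):
    p=robot.get_image(n); cv2.imwrite(f'pics/{n}{k}.png',cv2.resize(p['color'][o[1]:o[1]+120,o[0]:o[0]+160],(800,600),interpolation=cv2.INTER_CUBIC)); pickle.dump(p,open(n+k+'.pkl','wb'))
    for nm,z,r in(('index',.052,np.arange(.064,.084,.002)),('bar outer',.049,np.arange(.097,.106,.001)),('bar inner',.049,np.arange(.089,.095,.001))):
        a,P=dark(p,c,z,r,-10,60); pk,pr=find_peaks(-P,prominence=12)
        print(n,nm,[(float(a[i]),round(P[i]),round(q)) for i,q in zip(pk,pr['prominences'])])
E
python3 look.py 1
```

```text
2.45 [ 0.44344839 -0.01505628  0.03284228] [-0.32198199 -0.10350409  0.61212813] -0.000299438528953658
top index [(13.75, 229, 18), (47.0, 131, 120)]
top bar outer [(-8.25, 201, 20), (19.0, 162, 96), (41.0, 216, 40), (57.25, 149, 57)]
top bar inner [(1.25, 197, 52), (10.5, 182, 67), (19.0, 173, 78), (28.0, 182, 62), (36.75, 153, 90), (57.25, 141, 27)]
scene index [(46.5, 195, 42)]
scene bar outer [(18.75, 208, 44), (39.75, 218, 28)]
scene bar inner [(1.5, 202, 28), (9.5, 206, 18), (18.5, 198, 39), (27.75, 206, 20), (36.0, 203, 26)]
```

View pics/scene1.png

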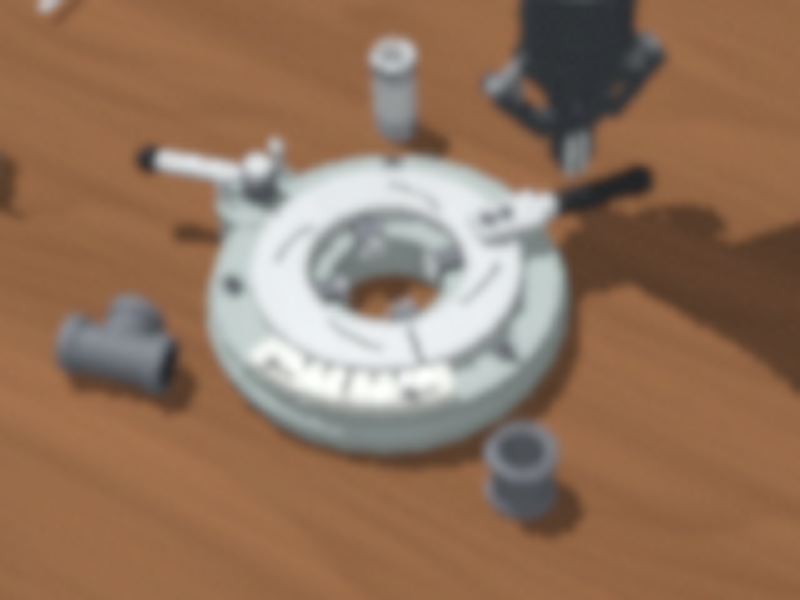

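View pics/top1.png

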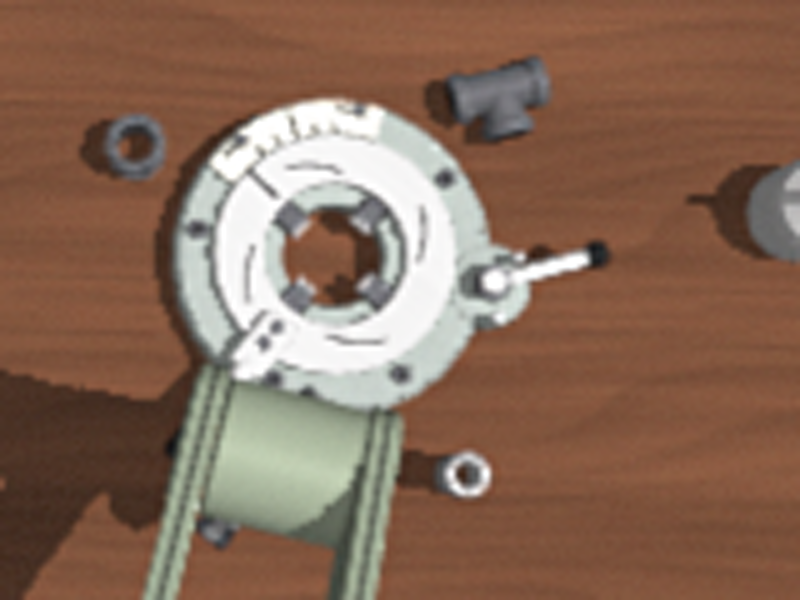

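```bash
cat >> h.py <<'E'
C=np.array([.5962,-.067])
def lev(s,phis,off=.021,z=.035,r=.15):
    for f in phis:
        a=np.radians(f); er=np.array([np.cos(a),np.sin(a)]); et=np.array([np.sin(a),-np.cos(a)])
        delta(s,[*(C+r*er-off*et),z],f-90)
E
python3 - <<'E'
from h import *
from bench import robot
s=robot.observe(); lev(s,[142.8,140,137,134,131,128,125,122,120])
E
```

```text
pos [0.464 0.007 0.035] psi 52.80000000000001 -> [0.001, 0.057, 0.001] [-0.001, 0.003, -0.0]
pos [0.4678 0.0133 0.035 ] psi 50 -> [0.001, 0.072, -0.001] [0.061, 0.003, -0.0]
pos [0.4722 0.0199 0.035 ] psi 47 -> [0.001, 0.088, -0.002] [0.128, 0.003, -0.0]
pos [0.4769 0.0263 0.035 ] psi 44 -> [0.001, 0.104, -0.002] [0.194, 0.003, -0.0]
pos [0.4819 0.0324 0.035 ] psi 41 -> [0.001, 0.12, -0.002] [0.261, 0.003, -0.001]
pos [0.4873 0.0383 0.035 ] psi 38 -> [0.001, 0.135, -0.0] [0.328, 0.003, -0.001]
pos [0.493  0.0438 0.035 ] psi 35 -> [0.001, 0.151, 0.002] [0.394, 0.003, -0.001]
pos [0.4989 0.0491 0.035 ] psi 32 -> [0.001, 0.167, 0.005] [0.461, 0.003, -0.001]
pos [0.503  0.0524 0.035 ] psi 30 -> [0.001, 0.177, 0.008] [0.506, 0.003, -0.001]
```

Call:
apply_moves --moves '[[[0,0.03,0],[0,0,0],0],[[0,0.057,0],[0,0,0],0],[[0,0.072,-0.001],[0.061,0,0],0],[[0,0.088,-0.002],[0.128,0,0],0],[[0,0.104,-0.002],[0.194,0,0],0],[[0,0.12,-0.002],[0.261,0,0],0],[[0,0.135,0],[0.328,0,0],0],[[0,0.151,0.002],[0.394,0,0],0],[[0,0.167,0.005],[0.461,0,0],0],[[0,0.177,0.008],[0.506,0,0],0],[[0,0.177,0.008],[0.506,0,0],0]]'

```text
time_s: 3.47
eef_pos: [0.505, 0.0522, 0.0376]
ee_rot: [44.4, 89.7, -15.7]
ft_force: [-0.0, 0.2, -0.2]
width: -0.0002
```

```bash
python3 look.py 2
```

```text
3.4667 [0.50498231 0.05219361 0.03759341] [-0.02141086  0.2209167  -0.16438318] -0.00021877155332819634
top index [(24.25, 162, 88)]
top bar outer [(-8.25, 199, 20), (19.0, 160, 98), (41.0, 216, 40), (57.25, 147, 58)]
top bar inner [(1.25, 195, 53), (10.5, 180, 69), (19.0, 178, 74), (27.75, 180, 64), (36.75, 151, 90), (57.25, 144, 22)]
scene index [(24.25, 193, 44)]
scene bar outer [(19.0, 208, 44), (39.75, 218, 28)]
scene bar inner [(1.5, 202, 27), (9.75, 206, 18), (18.5, 198, 38), (27.5, 205, 22), (36.0, 203, 24)]
```

View pics/scene2.png

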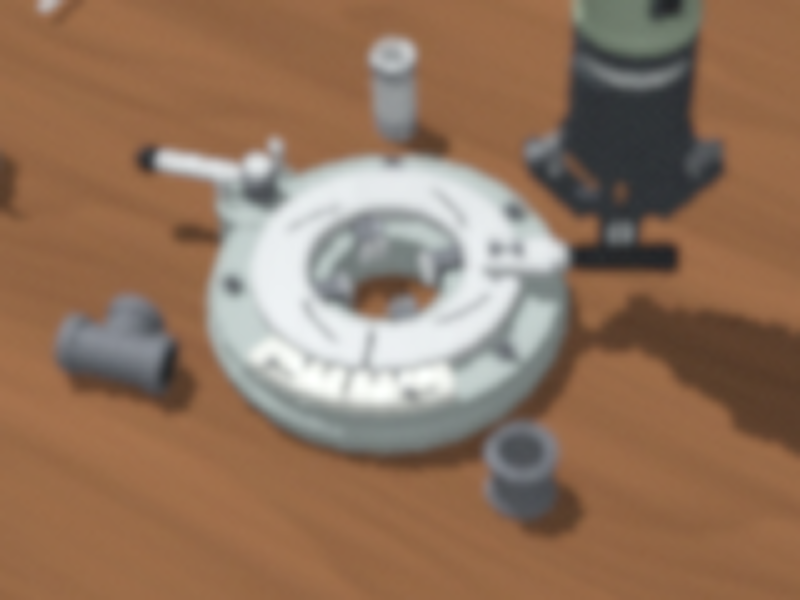

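View pics/top2.png

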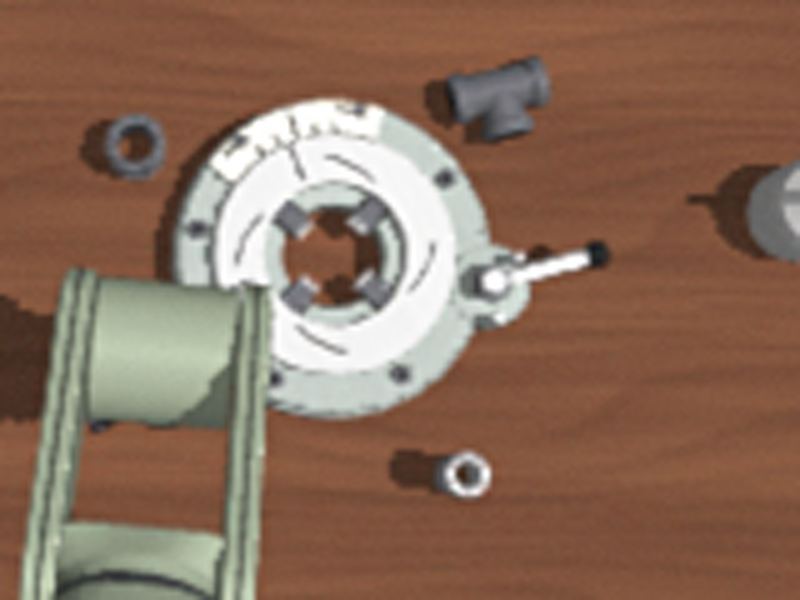

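```bash
python3 - <<'E'
from h import *
from bench import robot
s=robot.observe(); lev(s,[120,118,116.2,115.4])
E
```

```text
pos [0.503  0.0524 0.035 ] psi 30 -> [0.004, -0.003, -0.002] [0.001, 0.005, -0.005]
pos [0.5072 0.0556 0.035 ] psi 28 -> [0.004, 0.008, -0.004] [0.045, 0.005, -0.005]
pos [0.5111 0.0583 0.035 ] psi 26.200000000000003 -> [0.004, 0.017, -0.004] [0.085, 0.005, -0.005]
pos [0.5129 0.0595 0.035 ] psi 25.400000000000006 -> [0.004, 0.022, -0.005] [0.103, 0.005, -0.005]
```

Call:
apply_moves --moves '[[[0,0.008,-0.001],[0.04,0,0],0],[[0,0.016,-0.002],[0.07,0,0],0],[[0,0.024,-0.002],[0.1,0,0],0],[[0,0.024,-0.002],[0.1,0,0],0],[[0,0.024,-0.002],[0.1,0,0],0]]'

```text
time_s: 3.98
eef_pos: [0.5141, 0.0588, 0.0374]
ee_rot: [51.5, 89.7, -13.0]
ft_force: [-1.5, 0.5, -0.4]
width: 0.0002
```

```bash
python3 look.py 3; python3 - <<'E'
from h import *
from bench import robot
s=robot.observe(); lev(s,[120,118,116.2,115.4])
E
```

```text
3.9833 [0.51412526 0.05881508 0.03742045] [-1.51657808  0.50907968 -0.35464104] 0.00019146967965939652
top index [(20.25, 142, 108)]
top bar outer [(-8.25, 201, 20), (19.0, 161, 97), (41.25, 215, 41), (57.25, 148, 56)]
top bar inner [(1.25, 196, 52), (10.5, 177, 72), (19.0, 168, 85), (27.75, 180, 64), (36.75, 152, 90), (57.5, 140, 26)]
scene index [(20.0, 196, 42)]
scene bar outer [(18.75, 208, 44), (39.75, 218, 28)]
scene bar inner [(1.5, 201, 28), (9.5, 205, 18), (18.75, 194, 42), (27.5, 205, 21), (36.0, 203, 25)]
pos [0.503  0.0524 0.035 ] psi 30 -> [0.005, -0.026, 0.002] [-0.099, 0.004, -0.005]
pos [0.5072 0.0556 0.035 ] psi 28 -> [0.005, -0.015, -0.0] [-0.054, 0.004, -0.005]
pos [0.5111 0.0583 0.035 ] psi 26.200000000000003 -> [0.005, -0.006, -0.002] [-0.014, 0.004, -0.005]
pos [0.5129 0.0595 0.035 ] psi 25.400000000000006 -> [0.005, -0.002, -0.002] [0.003, 0.004, -0.005]
```

View pics/top3.png

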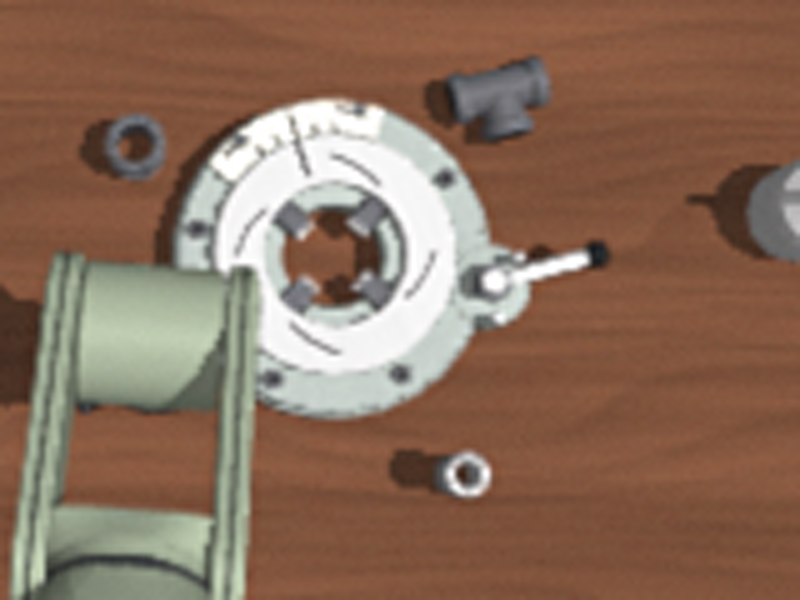

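```bash
cat > cen.py <<'E'
from h import *
import sys
from scipy.optimize import curve_fit
k=sys.argv[1]
G=lambda a,m,s,A,b,c:b+c*(a-m)-A*np.exp(-.5*((a-m)/s)**2)
for n,c in(('top',(.596,-.066)),('scene',(.5965,-.068))):
    p=pickle.load(open(n+k+'.pkl','rb')); out={}
    for nm,z,rr in(('index',.052,(.064,.084)),('mark out',.049,(.096,.105)),('mark all',.049,(.09,.105))):
        a,P=dark(p,c,z,np.arange(*rr,.001),11,27) if nm!='mark all' else dark(p,c,z,np.arange(*rr,.001),14.5,23.5)
        g0=a[np.argmin(P)]
        m=abs(a-g0)<(4.5 if nm!='index' else 6); q,cv=curve_fit(G,a[m],P[m],[g0,1.5,60,P.max(),0]); out[nm]=(round(q[0],2),round(abs(q[1]),2))
    print(k,n,out)
E
python3 cen.py 3; python3 cen.py 2
```

```text
3 top {'index': (np.float64(20.2), np.float64(1.87)), 'mark out': (np.float64(19.04), np.float64(1.21)), 'mark all': (np.float64(19.02), np.float64(1.27))}
3 scene {'index': (np.float64(19.96), np.float64(2.32)), 'mark out': (np.float64(18.82), np.float64(1.7)), 'mark all': (np.float64(18.76), np.float64(1.74))}
2 top {'index': (np.float64(24.27), np.float64(1.83)), 'mark out': (np.float64(19.04), np.float64(1.21)), 'mark all': (np.float64(19.03), np.float64(1.28))}
2 scene {'index': (np.float64(24.1), np.float64(2.35)), 'mark out': (np.float64(18.85), np.float64(1.69)), 'mark all': (np.float64(18.78), np.float64(1.73))}
```

Call:
apply_moves --moves '[[[0,0.003,0],[0.01,0,0],0],[[0,0.0066,0],[0.026,0,0],0],[[0,0.0066,0],[0.026,0,0],0],[[0,0.0066,0],[0.026,0,0],0]]'

```text
time_s: 4.42
eef_pos: [0.5169, 0.0604, 0.0374]
ee_rot: [54.7, 89.7, -10.9]
ft_force: [-3.6, 0.1, 0.2]
width: 0.0002
```

```bash
python3 look.py 4|head -1; python3 cen.py 4
```

```text
4.4167 [0.51691188 0.06044777 0.03735417] [-3.6179794   0.05966345  0.17274529] 0.00022276203548907746
4 top {'index': (np.float64(18.87), np.float64(1.73)), 'mark out': (np.float64(19.04), np.float64(1.21)), 'mark all': (np.float64(19.02), np.float64(1.28))}
4 scene {'index': (np.float64(18.7), np.float64(2.41)), 'mark out': (np.float64(18.83), np.float64(1.69)), 'mark all': (np.float64(18.76), np.float64(1.74))}
```

```bash
cat >> h.py <<'E'
PV=np.array([.5766,-.180])
def cl(s,angs,off=.0165,z=.043,r=.051):
    for f in angs:
        a=np.radians(f); er=np.array([np.cos(a),np.sin(a)]); et=np.array([np.sin(a),-np.cos(a)])
        delta(s,[*(PV+r*er-off*et),z],f+90)
E
python3 - <<'E'
from h import *
from bench import robot
s=robot.observe(); 
pt=pickle.load(open('top0.pkl','rb'))
r=robot.silhouettes(robot.get_image('top'),'oil_can')[0]; print(r['confidence'],r['box'])
u=r['box'];print(unproj(pt,[[u[0],u[1]],[u[0]+u[2],u[1]+u[3]]],.1))
cl(s,[-72],.04,.15); cl(s,[-72],.04)
E
```

```text
0.97 [359.9, 168.2, 22.3, 27.0]
[[ 0.67515601 -0.35243859  0.1       ]
 [ 0.58181658 -0.43004925  0.1       ]]
pos [ 0.6304 -0.2161  0.15  ] psi 18 -> [-0.224, -0.021, 0.598] [0.142, 0.003, -0.005]
pos [ 0.6304 -0.2161  0.043 ] psi 18 -> [-0.01, -0.022, 0.598] [0.142, 0.003, -0.005]
```

Call:
apply_moves --moves '[[[0,-0.05,0],[0,0,0],0],[[0,-0.1,0],[0,0,0],0],[[-0.08,-0.1,0],[0,0,0],0],[[-0.16,-0.1,0],[0,0,0],0],[[-0.24,-0.1,0],[0,0,0],0],[[-0.24,-0.09,0.08],[0.14,0,0],0],[[-0.24,-0.08,0.16],[0.14,0,0],0],[[-0.24,-0.06,0.24],[0.14,0,0],0],[[-0.24,-0.04,0.32],[0.14,0,0],0],[[-0.24,-0.02,0.4],[0.14,0,0],0],[[-0.24,-0.02,0.48],[0.14,0,0],0],[[-0.24,-0.02,0.56],[0.14,0,0],0]]'

```text
time_s: 5.62
eef_pos: [0.6255, -0.2013, 0.1588]
ee_rot: [52.6, 89.5, -19.3]
ft_force: [0.5, -0.4, 0.7]
width: -0.0001
```

```bash
python3 look.py 5|head -1; python3 cen.py 5; python3 - <<'E'
from h import *
from bench import robot
s=robot.observe(); 
cl(s,[-72],.04,.15); cl(s,[-72],.04)
E
```

```text
5.6167 [ 0.62547255 -0.20126264  0.15881309] [ 0.50454077 -0.35895576  0.65940865] -5.0665305493149546e-05
5 top {'index': (np.float64(18.83), np.float64(2.01)), 'mark out': (np.float64(19.08), np.float64(1.24)), 'mark all': (np.float64(19.29), np.float64(1.34))}
pos [ 0.6304 -0.2161  0.15  ] psi 18 -> [0.018, 0.002, 0.022] [-0.005, 0.012, -0.01]
pos [ 0.6304 -0.2161  0.043 ] psi 18 -> [0.232, -0.0, 0.02] [-0.005, 0.012, -0.01]Traceback (most recent call last):
  File "cen.py", line 11, in <module>
    m=abs(a-g0)<(4.5 if nm!='index' else 6); q,cv=curve_fit(G,a[m],P[m],[g0,1.5,60,P.max(),0]); out[nm]=(round(q[0],2),round(abs(q[1]),2))
                                                  ~~~~~~~~~^^^^^^^^^^^^^^^^^^^^^^^^^^^^^^^^^^^
    raise RuntimeError("Optimal parameters not found: " + errmsg)
RuntimeError: Optimal parameters not found: Number of calls to function has reached maxfev = 1200.
```

View pics/scene5.png

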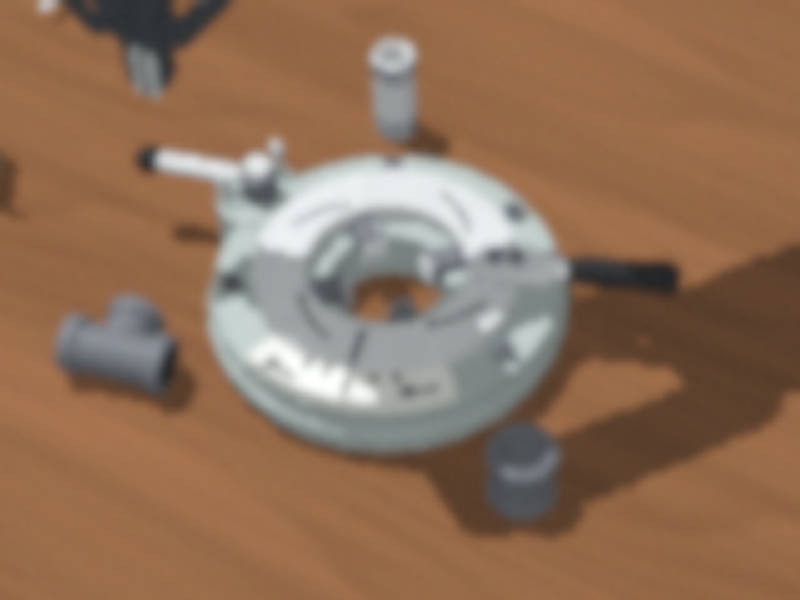

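Call:
apply_moves --moves '[[[0.02,0.002,0.02],[0,0.01,-0.01],0],[[0.08,0.001,0.02],[0,0.01,-0.01],0],[[0.15,0,0.02],[0,0.01,-0.01],0],[[0.22,0,0.02],[0,0.01,-0.01],0],[[0.232,0,0.02],[0,0.01,-0.01],0],[[0.232,0,0.02],[0,0.01,-0.01],0]]'

```text
time_s: 6.22
eef_pos: [0.6282, -0.2148, 0.0393]
ee_rot: [-124.6, 89.7, 163.2]
ft_force: [-0.3, -0.0, -0.1]
width: 0.0003
```

```bash
python3 look.py 6|head -1;  python3 - <<'E'
from h import *
from bench import robot
s=robot.observe(); 
cl(s,[-72,-78,-84,-90,-96,-102,-108,-114,-120,-126,-132,-138])
E
```

```text
6.2167 [ 0.62820976 -0.21478851  0.03927724] [-0.26979294 -0.03759836 -0.05440848] 0.0002591150622599831
pos [ 0.6081 -0.2234  0.043 ] psi 18 -> [0.003, -0.05, -0.002] [-0.005, 0.005, -0.004]
pos [ 0.6033 -0.2265  0.043 ] psi 12 -> [0.003, -0.061, 0.001] [0.129, 0.005, -0.004]
pos [ 0.5983 -0.229   0.043 ] psi 6 -> [0.003, -0.072, 0.003] [0.262, 0.005, -0.004]
pos [ 0.5931 -0.231   0.043 ] psi 0 -> [0.003, -0.083, 0.004] [0.395, 0.004, -0.004]
pos [ 0.5877 -0.2324  0.043 ] psi -6 -> [0.003, -0.094, 0.003] [0.529, 0.004, -0.004]
pos [ 0.5821 -0.2333  0.043 ] psi -12 -> [0.003, -0.105, 0.001] [0.662, 0.004, -0.005]
pos [ 0.5765 -0.2336  0.043 ] psi -18 -> [0.003, -0.116, -0.002] [0.795, 0.004, -0.005]
pos [ 0.5709 -0.2333  0.043 ] psi -24 -> [0.003, -0.127, -0.006] [0.929, 0.003, -0.005]
pos [ 0.5654 -0.2324  0.043 ] psi -30 -> [0.003, -0.137, -0.011] [1.062, 0.003, -0.005]
pos [ 0.56  -0.231  0.043] psi -36 -> [0.003, -0.146, -0.017] [1.195, 0.003, -0.006]
pos [ 0.5547 -0.2289  0.043 ] psi -42 -> [0.003, -0.155, -0.024] [1.329, 0.003, -0.006]
pos [ 0.5497 -0.2264  0.043 ] psi -48 -> [0.003, -0.163, -0.032] [1.462, 0.002, -0.006]
```

View pics/scene6.png

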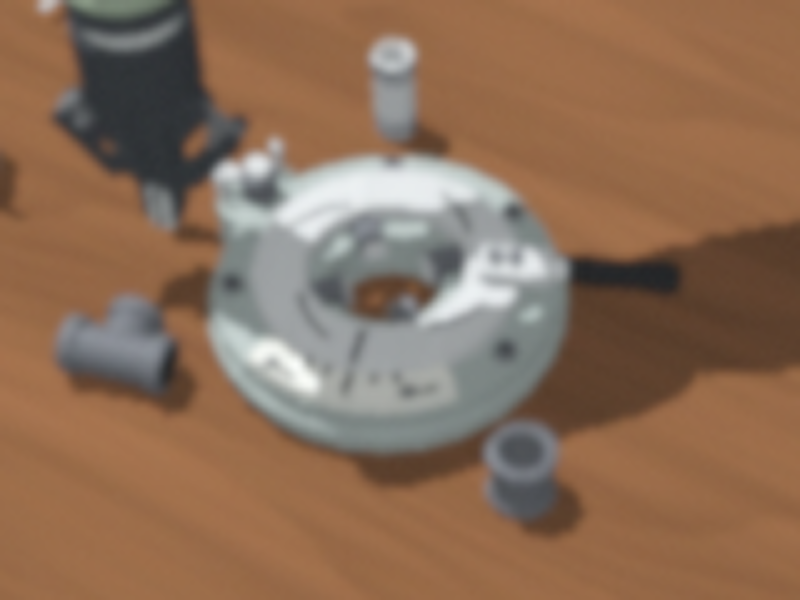

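View pics/top6.png

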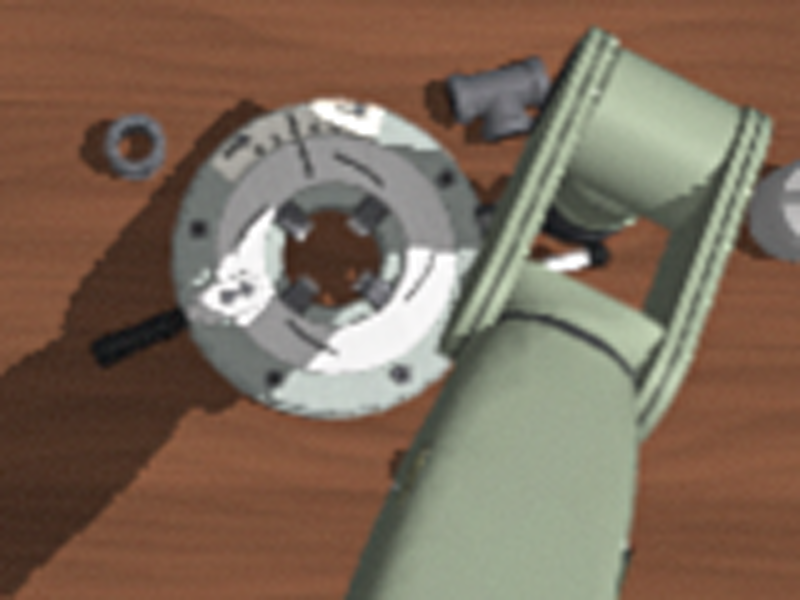

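Call:
apply_moves --moves '[[[-0.002,-0.03,0],[0,0,0],0],[[-0.002,-0.05,-0.002],[0,0,0],0],[[-0.002,-0.061,0.001],[0.129,0,0],0],[[-0.002,-0.072,0.003],[0.262,0,0],0],[[-0.002,-0.083,0.004],[0.395,0,0],0],[[-0.002,-0.094,0.003],[0.529,0,0],0],[[-0.002,-0.105,0.001],[0.662,0,0],0],[[-0.002,-0.116,-0.002],[0.795,0,0],0],[[-0.002,-0.127,-0.006],[0.929,0,0],0],[[-0.002,-0.127,-0.006],[0.929,0,0],0]]'

```text
time_s: 7.15
eef_pos: [0.573, -0.2348, 0.0492]
ee_rot: [82.5, 89.3, -31.7]
ft_force: [1.8, -0.8, 2.3]
width: -0.0003
```

```bash
python3 look.py 7|head -1;  python3 - <<'E'
from h import *
from bench import robot
s=robot.observe(); 
cl(s,[-114,-120,-126,-132,-138,-144,-148,-150,-152,-154,-156])
E
```

```text
7.15 [ 0.57298292 -0.2347568   0.04921436] [ 1.80661518 -0.80794807  2.3380829 ] -0.0002753840345276369
pos [ 0.5709 -0.2333  0.043 ] psi -24 -> [0.011, -0.005, -0.001] [0.003, 0.002, -0.015]
pos [ 0.5654 -0.2324  0.043 ] psi -30 -> [0.011, -0.016, 0.002] [0.136, 0.002, -0.015]
pos [ 0.56  -0.231  0.043] psi -36 -> [0.011, -0.027, 0.004] [0.269, 0.001, -0.015]
pos [ 0.5547 -0.2289  0.043 ] psi -42 -> [0.011, -0.038, 0.004] [0.403, 0.0, -0.015]
pos [ 0.5497 -0.2264  0.043 ] psi -48 -> [0.01, -0.049, 0.004] [0.536, -0.001, -0.015]
pos [ 0.545  -0.2233  0.043 ] psi -54 -> [0.01, -0.06, 0.002] [0.669, -0.001, -0.015]
pos [ 0.5421 -0.221   0.043 ] psi -58 -> [0.01, -0.068, -0.0] [0.758, -0.002, -0.015]
pos [ 0.5407 -0.2198  0.043 ] psi -60 -> [0.01, -0.071, -0.001] [0.803, -0.002, -0.015]
pos [ 0.5393 -0.2185  0.043 ] psi -62 -> [0.01, -0.075, -0.002] [0.847, -0.002, -0.015]
pos [ 0.538  -0.2172  0.043 ] psi -64 -> [0.01, -0.078, -0.004] [0.892, -0.003, -0.015]
pos [ 0.5367 -0.2158  0.043 ] psi -66 -> [0.01, -0.082, -0.005] [0.936, -0.003, -0.015]
```

View pics/scene7.png

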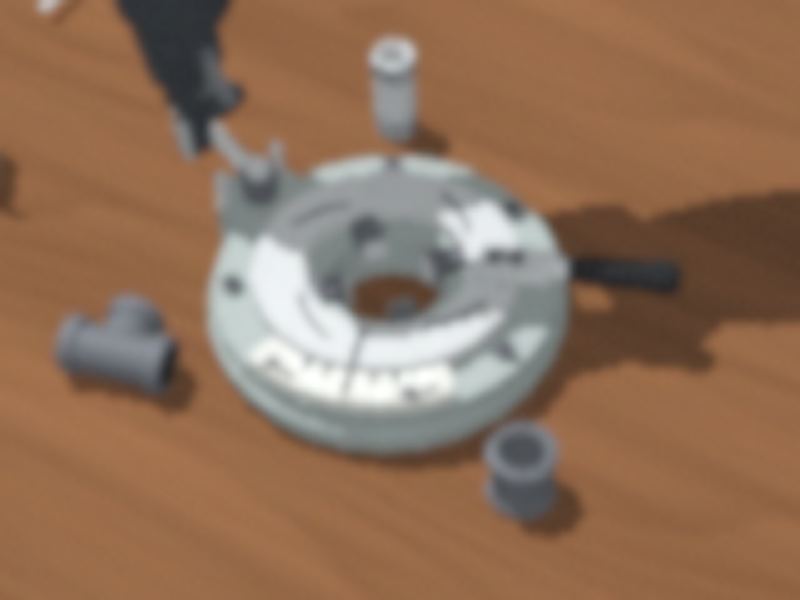

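Call:
apply_moves --moves '[[[0.004,-0.008,0],[0.06,0,0],0],[[0.007,-0.016,0.002],[0.136,0,-0.01],0],[[0.007,-0.027,0.004],[0.269,0,-0.01],0],[[0.007,-0.038,0.004],[0.403,0,-0.01],0],[[0.007,-0.045,0.004],[0.48,0,-0.01],0],[[0.007,-0.045,0.004],[0.48,0,-0.01],0]]'

```text
time_s: 7.75
eef_pos: [0.5527, -0.2286, 0.0464]
ee_rot: [98.9, 89.6, -36.5]
ft_force: [0.7, -1.9, 2.5]
width: 0.0
```

```bash
python3 look.py 8|head -1;  python3 - <<'E'
from h import *
from bench import robot
s=robot.observe(); 
cl(s,[-132,-138,-144,-148,-150,-152,-154,-156])
E
```

```text
7.75 [ 0.55273663 -0.22861804  0.0464412 ] [ 0.71809398 -1.86437366  2.50916567] 4.0815732647963695e-05
pos [ 0.5547 -0.2289  0.043 ] psi -42 -> [0.006, 0.003, -0.002] [-0.073, -0.001, -0.009]
pos [ 0.5497 -0.2264  0.043 ] psi -48 -> [0.006, -0.007, 0.001] [0.06, -0.002, -0.009]
pos [ 0.545  -0.2233  0.043 ] psi -54 -> [0.006, -0.018, 0.004] [0.193, -0.002, -0.009]
pos [ 0.5421 -0.221   0.043 ] psi -58 -> [0.006, -0.026, 0.005] [0.282, -0.003, -0.009]
pos [ 0.5407 -0.2198  0.043 ] psi -60 -> [0.006, -0.029, 0.005] [0.327, -0.003, -0.009]
pos [ 0.5393 -0.2185  0.043 ] psi -62 -> [0.006, -0.033, 0.005] [0.371, -0.003, -0.009]
pos [ 0.538  -0.2172  0.043 ] psi -64 -> [0.006, -0.037, 0.005] [0.415, -0.003, -0.009]
pos [ 0.5367 -0.2158  0.043 ] psi -66 -> [0.006, -0.041, 0.005] [0.46, -0.003, -0.008]
```

View pics/scene8.png

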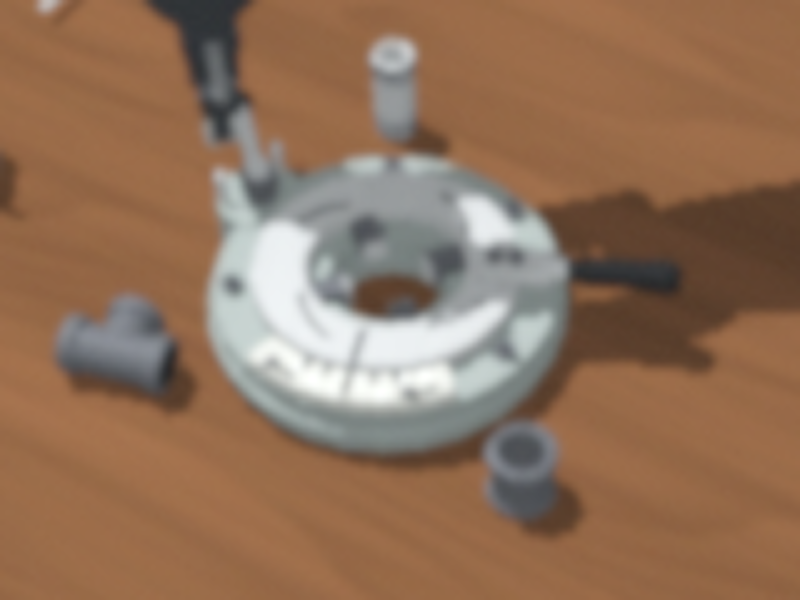

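View pics/top8.png

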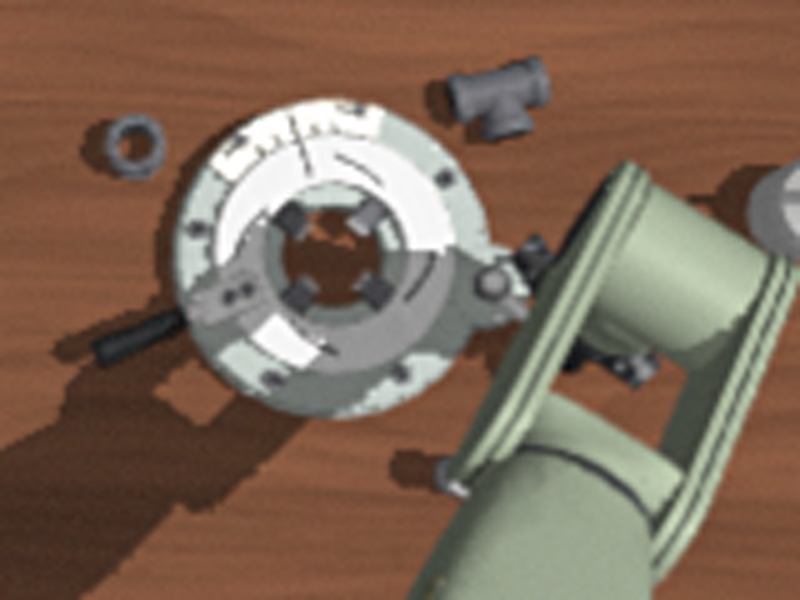

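Call:
apply_moves --moves '[[[0,-0.007,0.001],[0.06,0,0],0],[[0,-0.013,0.002],[0.13,0,0],0],[[0,-0.018,0.004],[0.193,0,0],0],[[0,-0.018,0.004],[0.193,0,0],0]]'

```text
time_s: 8.18
eef_pos: [0.5453, -0.2236, 0.0462]
ee_rot: [109.2, 89.6, -34.7]
ft_force: [1.4, -1.6, 0.4]
width: 0.0001
```

```bash
python3 look.py 9|head -1;  python3 - <<'E'
from h import *
from bench import robot
s=robot.observe(); 
cl(s,[-138,-144,-148,-150,-152,-154,-156,-158,-160])
E
```

```text
8.1833 [ 0.545294   -0.22360632  0.04616994] [ 1.41786294 -1.63484155  0.41901043] 0.00011438737637748928
pos [ 0.5497 -0.2264  0.043 ] psi -48 -> [0.006, 0.01, -0.004] [-0.13, -0.002, -0.009]
pos [ 0.545  -0.2233  0.043 ] psi -54 -> [0.006, -0.001, 0.0] [0.004, -0.003, -0.009]
pos [ 0.5421 -0.221   0.043 ] psi -58 -> [0.006, -0.008, 0.002] [0.093, -0.003, -0.009]
pos [ 0.5407 -0.2198  0.043 ] psi -60 -> [0.006, -0.012, 0.003] [0.137, -0.003, -0.009]
pos [ 0.5393 -0.2185  0.043 ] psi -62 -> [0.006, -0.015, 0.004] [0.181, -0.004, -0.009]
pos [ 0.538  -0.2172  0.043 ] psi -64 -> [0.006, -0.019, 0.004] [0.226, -0.004, -0.009]
pos [ 0.5367 -0.2158  0.043 ] psi -66 -> [0.006, -0.023, 0.005] [0.27, -0.004, -0.008]
pos [ 0.5355 -0.2144  0.043 ] psi -68 -> [0.006, -0.026, 0.005] [0.315, -0.004, -0.008]
pos [ 0.5343 -0.2129  0.043 ] psi -70 -> [0.006, -0.03, 0.005] [0.359, -0.004, -0.008]
```

View pics/scene9.png

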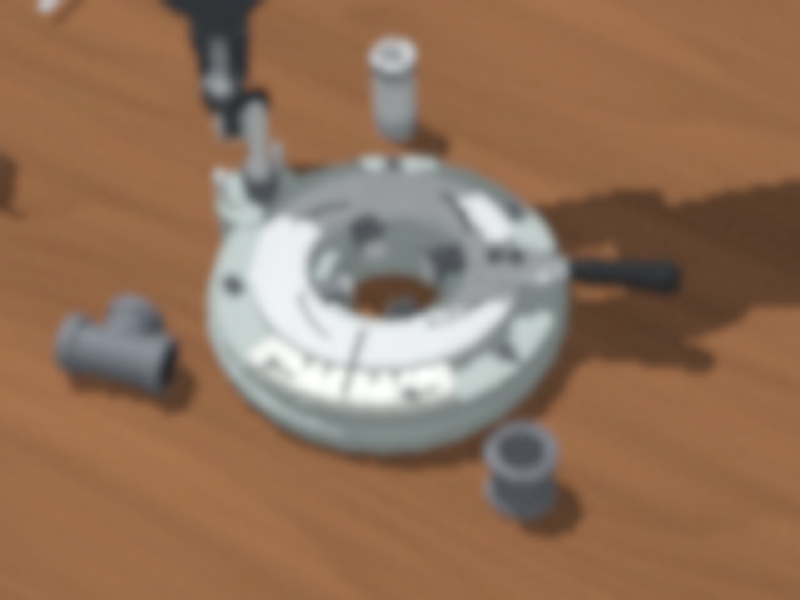

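Not at the pin yet; continuing in small steps.

Call:
apply_moves --moves '[[[0,-0.004,0.001],[0.05,0,0],0],[[0,-0.008,0.002],[0.093,0,0],0],[[0,-0.008,0.002],[0.093,0,0],0]]'

```text
time_s: 8.53
eef_pos: [0.5422, -0.2211, 0.0461]
ee_rot: [110.6, 89.6, -37.4]
ft_force: [0.5, -2.4, 1.1]
width: -0.0
```

Call:
apply_moves --moves '[[[0,-0.004,0.001],[0.045,0,0],0],[[0,-0.007,0.001],[0.09,0,0],0],[[0,-0.007,0.001],[0.09,0,0],0]]'

```text
time_s: 8.78
eef_pos: [0.5404, -0.2198, 0.0463]
ee_rot: [104.8, 89.4, -47.1]
ft_force: [1.7, -5.7, -0.8]
width: -0.0
```

```bash
python3 look.py 10|head -1;  python3 - <<'E'
from h import *
from bench import robot
s=robot.observe(); 
cl(s,[-152,-154,-156,-158,-160])
E
```

```text
8.7833 [ 0.54035084 -0.21982817  0.04627868] [ 1.72169269 -5.74613128 -0.77211836] -2.4733265792930554e-05
pos [ 0.5393 -0.2185  0.043 ] psi -62 -> [0.006, -0.003, 0.001] [0.004, -0.003, -0.012]
pos [ 0.538  -0.2172  0.043 ] psi -64 -> [0.006, -0.007, 0.002] [0.048, -0.004, -0.012]
pos [ 0.5367 -0.2158  0.043 ] psi -66 -> [0.006, -0.011, 0.003] [0.093, -0.004, -0.012]
pos [ 0.5355 -0.2144  0.043 ] psi -68 -> [0.006, -0.014, 0.003] [0.137, -0.004, -0.012]
pos [ 0.5343 -0.2129  0.043 ] psi -70 -> [0.006, -0.018, 0.004] [0.181, -0.004, -0.012]
```

View pics/scene10.png

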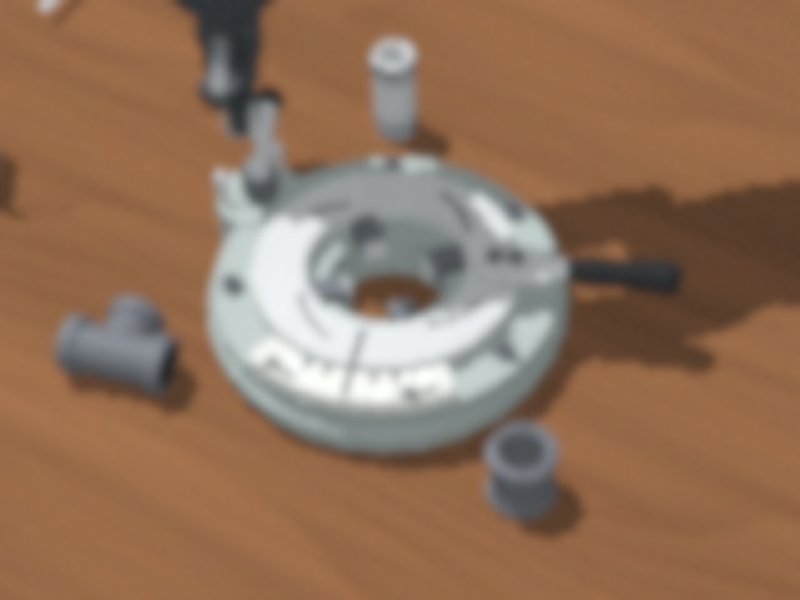

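View pics/top10.png

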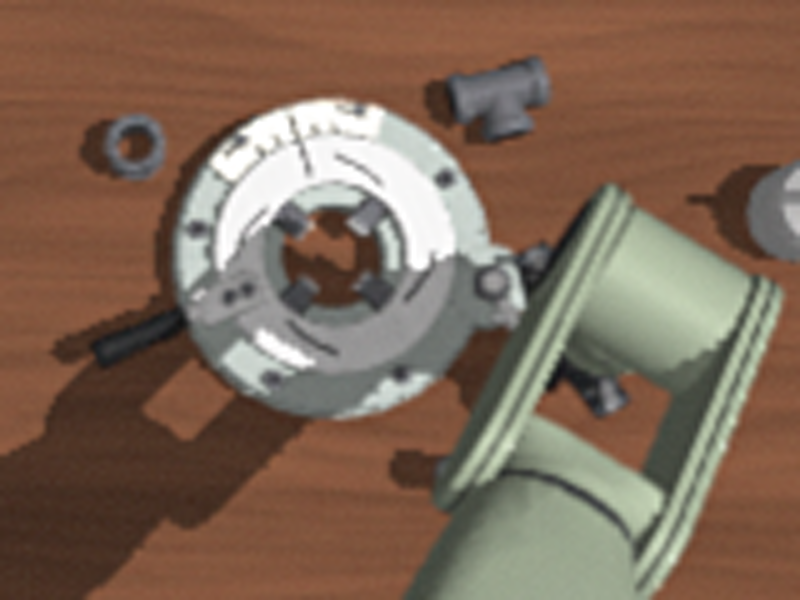

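Call:
apply_moves --moves '[[[0,-0.004,0],[0.02,0,0],0],[[0,-0.007,0],[0.03,0,0],0],[[0,-0.007,0],[0.03,0,0],0]]'

```text
time_s: 9.13
eef_pos: [0.5401, -0.2198, 0.0465]
ee_rot: [101.0, 89.1, -52.0]
ft_force: [3.8, -9.0, -4.1]
width: -0.0001
```

Call:
apply_moves --moves '[[[0,-0.008,0],[0,0,0],0],[[0,-0.014,0],[0,0,0],0],[[0,-0.014,0],[0,0,0],0]]'

```text
time_s: 9.38
eef_pos: [0.5401, -0.2197, 0.0469]
ee_rot: [98.8, 88.2, -54.0]
ft_force: [8.2, -16.8, -10.1]
width: 0.0005
```

Firm stop (19 N, no motion). Backing off (tool +y), then up and away.

Call:
apply_moves --moves '[[[0,0.02,0],[0,0,0],0],[[0,0.06,0],[0,0,0],0],[[0,0.08,0],[0,0,0],0],[[-0.06,0.08,0],[0,0,0],0],[[-0.14,0.08,0],[0,0,0],0],[[-0.22,0.08,0],[0,0,0],0],[[-0.3,0.08,0],[0,0,0],0],[[-0.3,0.08,0],[0,0,0],0]]'

```text
time_s: 10.05
eef_pos: [0.5603, -0.2537, 0.2083]
ee_rot: [106.9, 87.4, -45.8]
ft_force: [1.0, -1.3, 2.1]
width: 0.0001
```

```bash
python3 look.py 11;python3 - <<'E'
from h import *
from bench import robot
s=robot.observe(); print(s['qpos']);delta(s,(.36,-.35,.25),-20)
E
```

```text
10.05 [ 0.56031734 -0.2537494   0.20829281] [ 0.95501311 -1.27093694  2.05252912] 0.0001457347243470509
top index [(18.75, 158, 92)]
top bar outer [(-8.25, 198, 21), (19.0, 159, 99), (41.0, 216, 40), (57.25, 149, 48)]
top bar inner [(1.25, 195, 53), (10.5, 179, 70), (19.0, 167, 85), (28.0, 180, 64), (37.0, 151, 89), (57.5, 141, 22)]
scene index [(18.75, 195, 44)]
scene bar outer [(18.75, 209, 44), (39.75, 220, 28)]
scene bar inner [(1.5, 203, 28), (9.5, 207, 18), (18.75, 196, 42), (27.75, 207, 20), (36.0, 205, 25)]
[-32.10809415  16.44366532  86.36546493  -0.65289116  75.31375832
 120.78783697]
pos [ 0.36 -0.35  0.25] psi -20 -> [-0.102, -0.002, 0.439] [-0.95, 0.007, -0.044]
```

View pics/scene11.png

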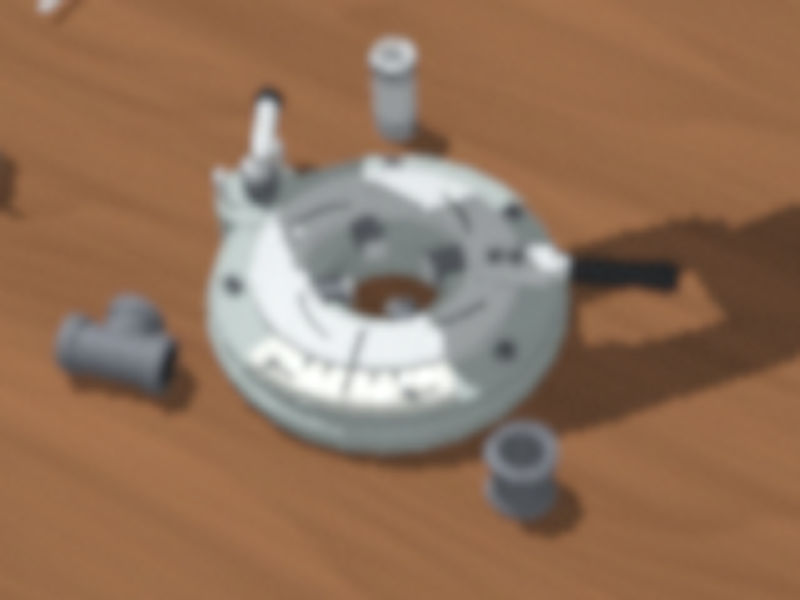

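Call:
apply_moves --moves '[[[-0.1,0,0.08],[-0.1,0,0],0],[[-0.1,0,0.16],[-0.25,0,0],0],[[-0.1,0,0.24],[-0.4,0,0],0],[[-0.1,0,0.32],[-0.5,0,0],0],[[-0.1,0,0.4],[-0.6,0,0],0],[[-0.1,0,0.44],[-0.7,0,0],0],[[-0.1,0,0.44],[-0.7,0,0],0],[[-0.1,0,0.44],[-0.7,0,0],0]]'

```text
time_s: 10.82
eef_pos: [0.3582, -0.3505, 0.2468]
ee_rot: [72.5, 88.3, -49.0]
ft_force: [-0.3, 0.5, -0.7]
width: -0.0001
```

```bash
python3 look.py 12|head -1; python3 cen.py 12; python3 - <<'E'
from h import *
pt=pickle.load(open('top12.pkl','rb')); cv2.imwrite('pics/full12.png',cv2.resize(pt['color'],(800,600)))
E
```

```text
10.8167 [ 0.35818983 -0.35054746  0.24679509] [-0.25347126  0.46607288 -0.69489639] -5.2892887975012654e-05
12 top {'index': (np.float64(18.86), np.float64(1.7)), 'mark out': (np.float64(19.05), np.float64(1.18)), 'mark all': (np.float64(19.02), np.float64(1.25))}
12 scene {'index': (np.float64(18.7), np.float64(2.4)), 'mark out': (np.float64(18.84), np.float64(1.72)), 'mark all': (np.float64(18.77), np.float64(1.75))}
```

View pics/top12.png

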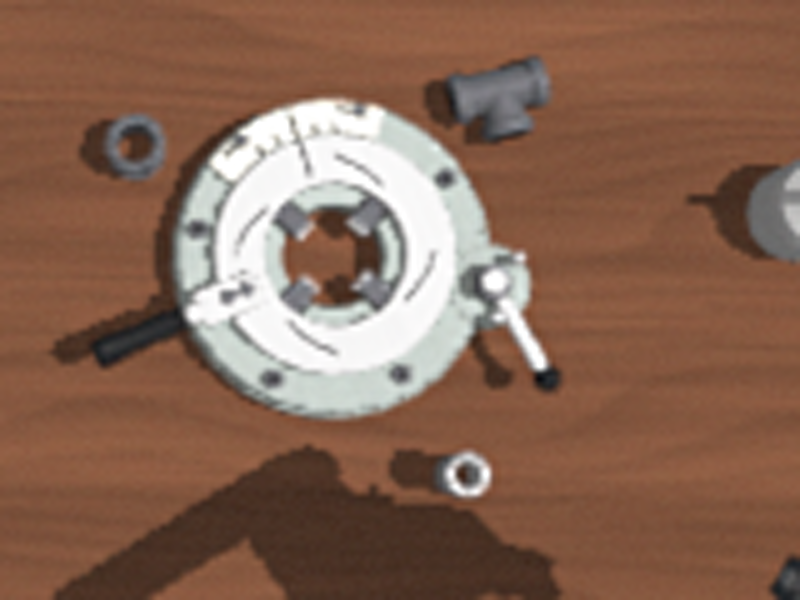

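View pics/full12.png

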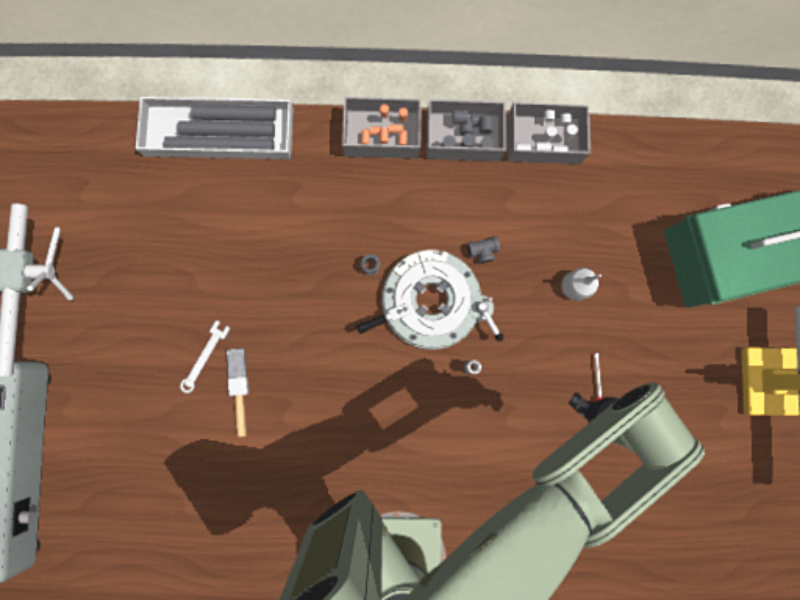

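```bash
python3 - <<'E'
from h import *
for n,o,pts in(('top',(210,140),[(493,282),(547,379)]),('scene',(160,140),[(261,178),(267,98)])):
    p=pickle.load(open(n+'12.pkl','rb')); q=unproj(p,[[o[0]+a/5,o[1]+b/5] for a,b in pts],.055); d=q[1]-q[0]; print(n,q[:,:2],np.degrees(np.arctan2(d[1],d[0])),np.hypot(*d[:2]))
p=pickle.load(open('scene12.pkl','rb'))['color']; cv2.imwrite('pics/cl12.png',cv2.resize(p[150:190,190:243],(795,600),interpolation=cv2.INTER_CUBIC))
E
```

```text
top [[ 0.57689151 -0.179386  ]
 [ 0.50851773 -0.21817543]] -150.43313164503908 0.07861039459931297
scene [[ 0.57958897 -0.1758722 ]
 [ 0.51306111 -0.21795793]] -147.68242549054736 0.07872207288330989
```

View pics/cl12.png

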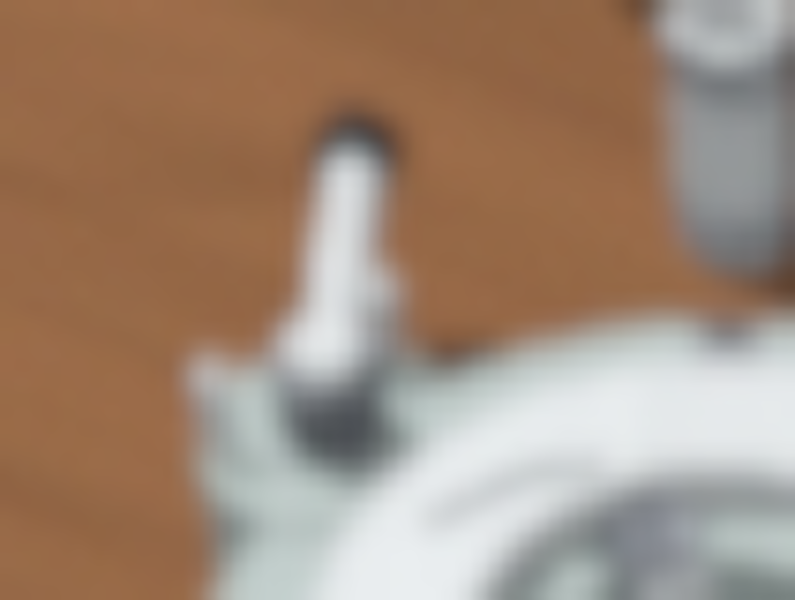

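The arm lies against the far pin, and the index and mark are in line. Handing in.

```bash
python3 -c "
from bench import robot
print(robot.sign_off())"
```

```text
the job is handed in; nothing more can be done
None
```

The die head is set and the clamp is locked; I handed the job in at about 10.8 s, with the arm clear of everything.

- **Lever:** I pushed the throw-out lever clockwise with the shut fingertips, correcting from the images as it went. The index turned about 28°. In the last pictures, taken after clamping, it differs from the long line by less than 0.2° in both cameras. The top camera reads 18.9° against 19.0°, and the scene camera 18.7° against 18.8°.
- **Clamp:** I then pushed the clamp lever clockwise until it stopped hard. At about 20 N of push it did not move further. The last pictures show its bar lying against the far pin. The two cameras disagree slightly on the arm's direction (−150° and −148°); I had reckoned −152° at most for the far stop.
- **Other things on the bench:** In the last pictures the bystanders in view stand where they were; part of the screwdriver was hidden by the gripper. Nothing was gripped, and the largest wrist force I read was about 21 N.

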